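# Shut and lock the counter showcase

### The arm

A 7-joint arm with a two-finger parallel gripper is mounted at the origin on the work surface. World frame = base frame: x ahead of the robot, y to its left, z up, the work surface at z = 0. Lengths are in m, angles in rad, forces in N, time in s.
With the tool pointing down it reaches from about 0.35 to 0.9 m from the base axis. Payload 7.2 kg.
Tool frame: the origin (TCP) lies between the finger pads; the fingertips stand 25 mm ahead of it and the grasp point (between the pads) lies 6 mm ahead of it (nose_length is the distance from the TCP to the fingertips, in m); z points along the fingers, y is the line along which they close (so a half turn about z gives the same grasp; the last joint's range is limited). The gripper opens to 88 mm and grips with 3 to 60 N. Pads are 20 mm wide; open, the fingers measure 115 mm over their backs; the gripper's body (75 mm by 178 mm) begins 61 mm behind the grasp point.
Start: joints at [-1.367, 0.411, -0.013, 1.596, 0.006, 1.134, -0.082], TCP at [0.168, 0.602, 0.248] pointing down, gripper open.
Joint ranges: [-2.95, 2.95], [-0.29, 1.99], [-1.47, 1.44], [0.14, 2.54], [-1.03, 4.17], [0.13, 1.85], [-2.86, 2.86]. Speed limits (rad/s): [2.39, 2.39, 3.01, 3.01, 3.14, 3.14, 3.14].

### API

Orientations are given as a rotation vector (axis times angle).
In Python, from station import * gives the robot as it stands.
- The arm moves only by the tool send_rows, never from a script. Its argument "series" is a list of rows, each a list of 3 entries, a list of its own where there are three numbers: the opening in per cent of the stroke, from 0 (shut) to 100 (fully open), then the shift along the tool's x, y, z in mm, then the turn, a rotation vector about the tool's x, y, z in rad. A call has 1 to 20 rows; each row shifts and turns the commanded pose from where the row before left it, along the tool's axes as they then stand; what a row does not reach is not made up. A row lasts 1/10 s, in which the tool goes at most 50 mm and 8.59 degrees, less where a joint would pass 70% of its speed; a pose out of reach is approached as far as the arm can. A call with a gripper value outside its range is refused whole. The fingers move at their own pace and stop on an object; the grip force is fixed at half the most. Time passes only in rows, so rows that do not move let the fingers close. It gives the time, the measured TCP pose, the force, the opening and the grip force at its end, in the units of the state.
- state(): the state, without advancing time (a new reading comes with each control period).
- get_image(name): name is "scene" or "top" or "wrist"; returns the picture (480x640x3 uint8, red, green, blue); there is no depth.
- get_calibration(name): a dict with "camera_matrix" (3x3 intrinsics, pixels), "distortion" ([k1, k2, p1, p2, k3] as OpenCV has them; the pictures are not rectified), "R" (3x3) and "t" (3): a world point X has camera coordinates R X + t; the wrist camera has in their place "mount" (4x4, takes a point from camera to tool coordinates, whose origin is the TCP and whose axes are the flange's). Camera axes: x right, y down, z forward; pixel columns grow to the right and rows downward; lengths in m; the calibration is good to about 2 mm. A picture is of the moment at which its call begins: read the wrist's pose just before it. get_calibration takes no time and is no camera call.
- job_done(): hands the job in; it is judged then, once.
The state is a dict: "clock": time; "joint_positions": joint angles; "dq": joint speeds; "joint_efforts": joint torques, N m; "tcp_pos": TCP position; "orientation": TCP orientation; "contact_force": force on the tool from outside, world axes, zero at the start; "ft_torque": the same for the moment, N m; "width": opening from 0.0 (shut) to 1.0 (fully open); "grip_force": force on a finger pad.
Only numpy, scipy, OpenCV 4.12 (cv2) and the standard library are available. Lean on these libraries where they do the work, as an engineer would, in place of code of your own. Each camera call takes 0.05 s, during which the arm holds its last target. There are 200 camera calls.

### The job

Close up the showcase on the shop counter: push its sliding glass cover fully shut with your fingertips, then press the brass lock plunger on the end block all the way down. Pick nothing up, leave the ornaments inside, the candle and the pumpkin as they stand, and take your hand away at the end.

Things in the scene. Friction and masses are not known exactly. Their poses are not given: they have to be found in the camera images.
- case: The showcase, a brown wooden box fixed to the counter, 380 mm long (its x), 220 wide (its y). Origin: centre of its underside; z up. Its +x is the direction in which the cover closes. From -x to +x: a fixed white deck (x -190 to -20 mm, top 70 mm above the counter), an open mouth (x -20 to +145, floor 12 mm above the counter), an end block (x +145 to +190, top 90 mm above the counter). Low side rails, 10 mm wide, run along both long edges up to 88 mm above the counter.
- cover (a joint): How far the cover is open, in m: 0 fully shut against the end block, at most 0.13. It slides along the case's x, towards +x to close, with a steady friction of about 1.5 N plus drag of 6 N per m/s, and stays where it is left.
- cover_edge (a point): Middle of the rear (-x) edge of the sliding cover, at half its thickness: the place to push, towards the case's +x. The cover is a dark wooden frame with a glass pane, 175 mm long (along the case's x), 194 wide, 18 thick, its underside 72 mm above the counter, so this edge stands up 20 mm over the white deck, which lies free behind it. Shut, this point lies at x -30 mm in the case's frame. The point's axes are parallel to the case's.
- plunger (a joint): How far the lock plunger is pressed down, in m: 0 up, 0.008 fully down. It takes about 3 to 4 N and stays where it is left.
- plunger_top (a point): Centre of the top of the round brass plunger head, 30 mm in diameter, on the end block at x +167.5 mm, y 0 in the case's frame; up, it is 110 mm above the counter, 20 mm above the block. Pressed vertically down.
- bird: White ceramic ornament, 40 mm across, 44 high, standing on the case floor in the mouth. Origin: centre of its underside, z up. Leave it as it stands.
- pebble: Blue ceramic ornament, 48 mm across, 30 high, standing on the case floor in the mouth. Origin: centre of its underside, z up. Leave it as it stands.
- candle: Amber candle jar with wooden lid, 60 mm across, 85 high, standing on the counter beside the case. Origin: centre of its underside, z up. Leave it as it stands.
- pumpkin: Small orange pumpkin, 75 mm across, 64 high with its stalk, standing on the counter beside the case. Origin: centre of its underside, z up. Leave it as it stands.
Not all that is in view belongs to the job. There is more than one size of the candle; the job needs the largest.

How it is judged:
On the way, in this order (a step that is already met when the one before it is completed fails the run):
1. the cover is pushed fully shut (value of joint cover below 0.004 m), for 0.2 s.
2. the lock plunger is pressed down (value of joint plunger above 0.006 m and value of joint cover below 0.004 m), for 0.2 s.
At the end, for the whole second after the job is handed in: The cover is within 4 mm of fully shut, the plunger is at least 6 mm down (of 8), and the bird, pebble, candle and pumpkin are at rest within 20 mm of where they began, tilted less than 0.35 rad (all of step 2 and not (distance of any of bird, pebble, candle, pumpkin from where it was at the start of the episode above 0.02 m or angle between any of bird, pebble, candle, pumpkin's own z axis and vertical above 0.35 rad) and linear speed of each of bird, pebble, candle, pumpkin below 0.02 m/s); the robot touches nothing.
It fails at once if the plunger is pressed (over 4 mm) while the cover is still more than 8 mm open (value of joint plunger above 0.004 m and value of joint cover above 0.008 m).
It fails at once if an ornament, the candle or the pumpkin is lifted, carried or shoved (moved over 20 mm) or tipped (over 0.35 rad) (distance of any of bird, pebble, candle, pumpkin from where it was at the start of the episode above 0.02 m or angle between any of bird, pebble, candle, pumpkin's own z axis and vertical above 0.35 rad).
It also fails if it takes over 40 s, if anything falls off the work surface, if the arm or the gripper's body presses on something with over 40 N, if the wrist force passes 120 N, or if a joint passes its speed limit or range.

## Working session

There is one attempt and no reset: what is moved stays moved. The work goes in short steps, Python scripts to look and compute and a tool call to move; the robot and the scene stay as the last step left them, time stands still between calls to the robot, and variables do not carry over. Pictures are saved under pics/ and viewed, at most 10 in all, crops included, and the job is handed in when it is done.

Besides the shell and the picture viewer there is one more tool, called after "Call:" as name(argument=value, ...) on one line, values as JSON. send_rows: Moves the arm, as the interface text tells. Its arguments: {"type":"object","properties":{"series":{"type":"array","items":{"type":"array"}}},"required":["series"]}

```bash
mkdir -p pics; python3 - <<'E'
from station import *
import cv2
s=state();print({k:s[k] for k in('clock','tcp_pos','orientation','contact_force','width')})
for n in('scene','top'):
    cv2.imwrite(f'pics/{n}1.png',cv2.cvtColor(get_image(n),cv2.COLOR_RGB2BGR))
    c=get_calibration(n);print(n,c)
E
```

```text
{'clock': 0.0, 'tcp_pos': array([0.16770078, 0.60158384, 0.24680271]), 'orientation': array([-4.25596451e-01, -3.11252452e+00,  2.56040897e-03]), 'contact_force': array([ 0.36594196, -0.94006554, -0.21771942]), 'width': 0.9969081396682162}
scene {'camera_matrix': array([[457.24102937,   0.        , 329.97731868],
       [  0.        , 457.24102937, 242.20060106],
       [  0.        ,   0.        ,   1.        ]]), 'distortion': array([-0.12118763,  0.        ,  0.        ,  0.        ,  0.        ]), 'R': array([[-0.09557785,  0.99533145,  0.01342311],
       [ 0.81745002,  0.08617712, -0.56951644],
       [-0.56801438, -0.04346043, -0.82187034]]), 't': array([ 0.06074503, -0.42802085,  1.23115013])}
top {'camera_matrix': array([[441.72731605,   0.        , 315.40412328],
       [  0.        , 441.72731605, 233.03851672],
       [  0.        ,   0.        ,   1.        ]]), 'distortion': array([-0.11156283,  0.        ,  0.        ,  0.        ,  0.        ]), 'R': array([[ 0.02621728, -0.99956613, -0.01342415],
       [-0.99645987, -0.02505807, -0.08024847],
       [ 0.07987727,  0.01548052, -0.99668449]]), 't': array([-0.012177  ,  0.60230265,  0.88312859])}
```

View pics/top1.png

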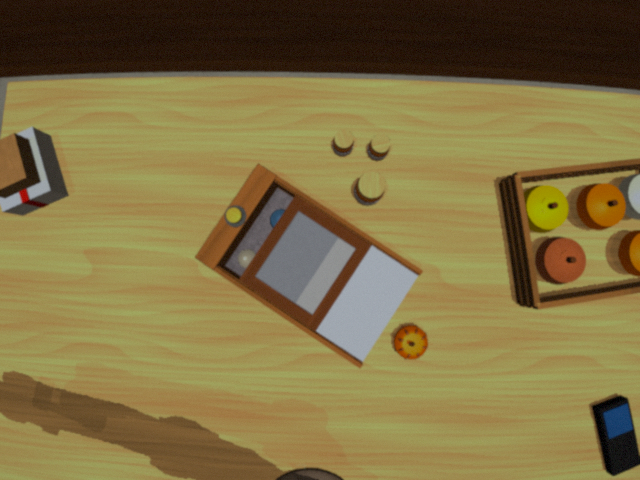

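View pics/scene1.png

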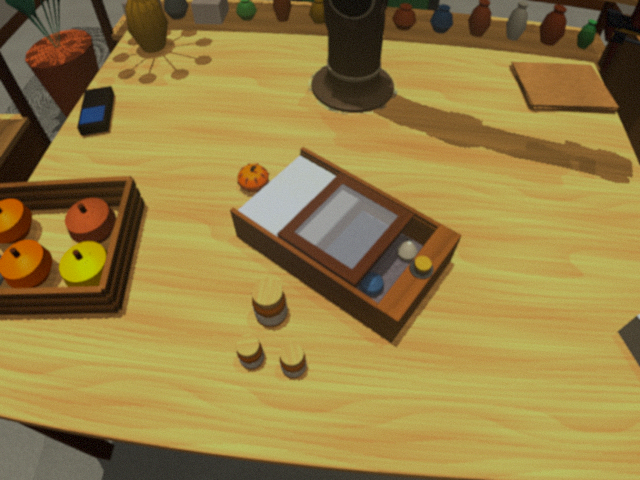

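The top view shows the plunger at about (234,215). The white deck has corners near (372,247), (418,272), (362,360) and (317,330), and the cover's rear edge runs along (370,246)-(317,330). The large candle is at (371,187) and the pumpkin at (410,342). In the scene view the plunger is at (424,265).

```bash
cat > h.py <<'E'
import numpy as np, cv2
from station import *
def ray(n,px):
    c=get_calibration(n);u=cv2.undistortPoints(np.float64([[px]]),c['camera_matrix'],c['distortion'])[0,0]
    R,t=c['R'],c['t'];return -R.T@t,R.T@np.array([*u,1])
def onz(n,px,z):
    o,d=ray(n,px);return o+d*(z-o[2])/d[2]
def two(a,pa,b,pb):
    o1,d1=ray(a,pa);o2,d2=ray(b,pb);k=np.linalg.lstsq(np.c_[d1,-d2],o2-o1,rcond=None)[0]
    p,q=o1+k[0]*d1,o2+k[1]*d2;return (p+q)/2,np.linalg.norm(p-q)
def blob(im,lo,hi,box):
    m=cv2.inRange(cv2.cvtColor(im,cv2.COLOR_BGR2HSV),lo,hi);k=np.zeros_like(m);x0,y0,x1,y1=box;k[y0:y1,x0:x1]=m[y0:y1,x0:x1]
    c=max(cv2.findContours(k,cv2.RETR_EXTERNAL,cv2.CHAIN_APPROX_NONE)[0],key=cv2.contourArea)
    return c
E
python3 - <<'E'
from h import *
np.set_printoptions(precision=4,suppress=True)
T,S=cv2.imread('pics/top1.png'),cv2.imread('pics/scene1.png')
print('hsv',[cv2.cvtColor(T,cv2.COLOR_BGR2HSV)[y,x] for x,y in((234,215),(370,300),(330,285),(215,245))],cv2.cvtColor(S,cv2.COLOR_BGR2HSV)[265,424])
ct=lambda c:np.array(cv2.minEnclosingCircle(c)[0])
a=blob(T,(22,150,120),(35,255,255),(215,195,255,235));b=blob(S,(22,150,120),(35,255,255),(408,250,442,282))
print('plunger px',ct(a),cv2.contourArea(a),ct(b),cv2.contourArea(b))
print(onz('top',ct(a),.11),onz('scene',ct(b),.11),two('top',ct(a),'scene',ct(b)))
for n,I,box in(('top',T,(310,235,430,370)),('scene',S,(235,150,345,240))):
    w=blob(I,(0,0,120),(180,60,255),box);q=cv2.approxPolyDP(w,6,True)[:,0]
    print(n,cv2.contourArea(w))
    for p in q: print(p,onz(n,p,.07)[:2])
print('cams',ray('top',(0,0))[0],ray('scene',(0,0))[0])
for nm,pt in(('candle',(371,187)),('pumpkin',(410,342))): print(nm,onz('top',pt,.085 if nm=='candle' else .06))
# case outer corners
for p,z in(((260,165),.09),((197,258),.09),((361,366),.088),((421,271),.088)):print(p,onz('top',p,z))
E
```

```text
hsv [array([ 29, 181, 158], dtype=uint8), array([106,  22, 175], dtype=uint8), array([  0,   4, 133], dtype=uint8), array([ 15, 189, 132], dtype=uint8)] [ 24 202 187]
plunger px [233.0741 214.6111] 154.0 [422.4474 263.1316] 149.0
[0.6263 0.1574 0.11  ] [0.6275 0.1566 0.11  ] (array([0.6265, 0.1573, 0.1086]), np.float64(0.000859516887723671))
top 5674.0
[372 245] [ 0.5782 -0.1081]
[316 330] [ 0.4115 -0.0035]
[362 361] [ 0.3542 -0.0935]
[417 277] [ 0.5181 -0.1969]
scene 3514.0
[335 175] [ 0.4034 -0.0128]
[299 156] [ 0.3563 -0.0945]
[238 210] [ 0.5157 -0.1931]
[277 235] [ 0.5672 -0.1073]
cams [ 0.5299 -0.0108  0.9284] [1.055  0.0299 0.7673]
candle [ 0.6896 -0.1028  0.085 ]
pumpkin [ 0.3909 -0.1874  0.06  ]
(260, 165) [0.7268 0.1132 0.09  ]
(197, 258) [0.5434 0.2282 0.09  ]
(361, 366) [ 0.3485 -0.0901  0.088 ]
(421, 271) [ 0.5299 -0.2005  0.088 ]
```

Call:
send_rows(series=[[0,[0,0,0],[0,0,0.145]],[0,[0,0,0],[0,0,0.145]],[0,[-35,-24,0],[0,0,0]],[0,[-35,-24,0],[0,0,0]],[0,[-35,-24,0],[0,0,0]],[0,[-35,-24,0],[0,0,0]],[0,[-35,-24,0],[0,0,0]],[0,[-35,-24,0],[0,0,0]],[0,[-35,-24,0],[0,0,0]],[0,[-35,-24,0],[0,0,0]],[0,[-35,-24,0],[0,0,0]],[0,[-35,-24,0],[0,0,0]],[0,[-35,-24,0],[0,0,0]],[0,[-35,-24,0],[0,0,0]],[0,[-35,-24,0],[0,0,0]],[0,[-35,-24,0],[0,0,0]],[0,[-35,-24,0],[0,0,0]],[0,[-35,-24,0],[0,0,0]]])

```text
clock: 1.9
tcp_pos: [0.4374, -0.0229, 0.2477]
orientation: [0.871, 3.018, 0.001]
contact_force: [0.9, 0.7, -0.3]
width: 0.005
grip_force: 0.0
```

```bash
cat >> h.py <<'E'
from scipy.spatial.transform import Rotation as Ro
def show():
    s=state();a=np.radians(57.9);X=np.array([np.cos(a),np.sin(a)]);Y=np.array([-X[1],X[0]]);O=np.array([.6268,.1571])-.1675*X
    p=s['tcp_pos'];d=p[:2]-O;R=Ro.from_rotvec(s['orientation']).as_matrix()
    print('t',s['clock'],'case mm',(d@X*1e3).round(1),(d@Y*1e3).round(1),'tip z',(p[2]*1e3-25).round(1),'toolx/y yaw',np.degrees(np.arctan2(R[1,:2],R[0,:2])).round(2),'tilt',R[2,:2].round(4),'F',s['contact_force'].round(2),'w',round(s['width'],3),'q',s['joint_positions'].round(2))
E
python3 - <<'E'
from h import *
show();cv2.imwrite('pics/top2.png',cv2.cvtColor(get_image('top'),cv2.COLOR_RGB2BGR));cv2.imwrite('pics/w2.png',cv2.cvtColor(get_image('wrist'),cv2.COLOR_RGB2BGR));show()
E
```

```text
t 1.9 case mm -85.7 64.8 tip z 222.7 toolx/y yaw [147.82  57.82] tilt [-0.      0.0005] F [ 0.91  0.7  -0.34] w 0.005 q [-0.62  0.08  0.61  2.05 -0.05  1.02  1.02]
t 2.0 case mm -87.9 62.2 tip z 222.9 toolx/y yaw [147.42  57.42] tilt [-0.0021 -0.0008] F [0.33 0.11 0.33] w 0.006 q [-0.62  0.08  0.61  2.05 -0.05  1.02  1.02]
```

View pics/w2.png

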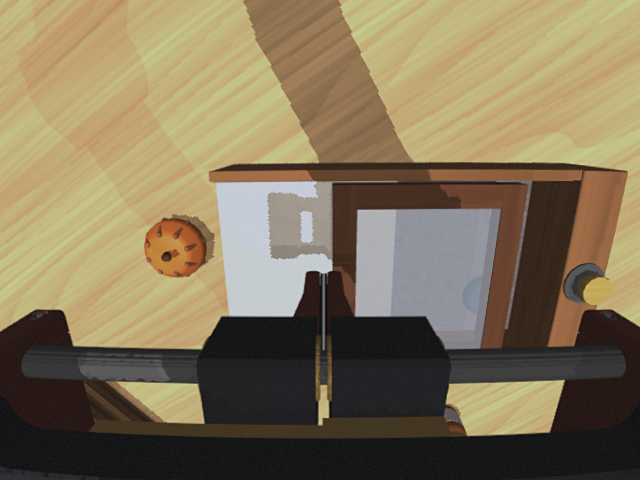

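The wrist view shows the cover's rear edge vertical at column ~332, so the yaw is aligned. The closed fingertips are at ~(325,275), and the deck is free to the left of them.

Call:
send_rows(series=[[0,[-31,-20,0],[0,0,0]],[0,[-31,-20,0],[0,0,0]],[0,[0,0,0],[0,0,0]],[0,[0,0,0],[0,0,0]]])

```text
clock: 2.4
tcp_pos: [0.4679, -0.0881, 0.2472]
orientation: [-0.873, -3.017, 0.001]
contact_force: [-0.2, 0.3, 0.1]
width: 0.006
grip_force: 0.0
```

```bash
python3 - <<'E'
from h import *
show();im=get_image('wrist');cv2.imwrite('pics/w3.png',cv2.cvtColor(im,cv2.COLOR_RGB2BGR))
E
```

```text
t 2.4 case mm -124.6 4.3 tip z 222.2 toolx/y yaw [147.73  57.73] tilt [ 0.0011 -0.0008] F [-0.21  0.34  0.08] w 0.006 q [-0.51  0.17  0.67  1.98 -0.12  1.04  1.23]
```

View pics/w3.png

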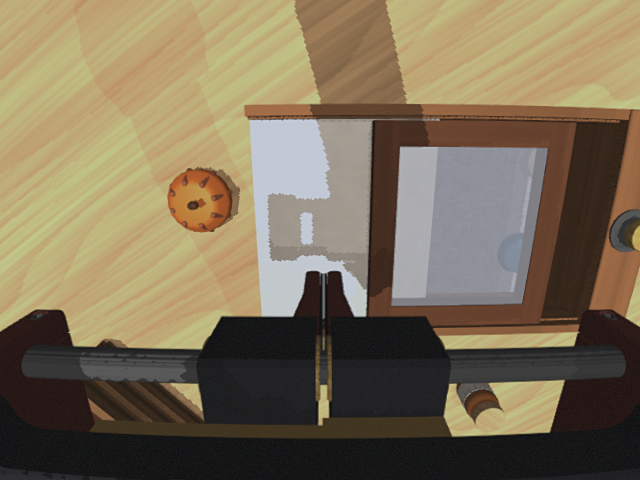

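The fingertips are now over the free deck, well left of the cover edge (column ~372), so I can lower them.

Call:
send_rows(series=[[0,[-2,0,30],[0,0,0]],[0,[-2,0,30],[0,0,0]],[0,[0,0,30],[0,0,0]],[0,[0,0,30],[0,0,0]],[0,[0,0,15],[0,0,0]],[0,[0,0,7],[0,0,0]],[0,[0,0,0],[0,0,0]],[0,[0,0,0],[0,0,0]]])

```text
clock: 3.25
tcp_pos: [0.4721, -0.0897, 0.1063]
orientation: [0.87, 3.018, 0.001]
contact_force: [0.6, -0.4, -0.2]
width: 0.008
grip_force: 0.0
```

```bash
python3 - <<'E'
from h import *
show()
E
```

```text
t 3.25 case mm -123.8 -0.1 tip z 81.3 toolx/y yaw [147.85  57.85] tilt [-0.0005  0.0008] F [ 0.56 -0.36 -0.2 ] w 0.008 q [-0.38  0.4   0.59  2.11 -0.33  0.72  1.43]
```

Call:
send_rows(series=[[0,[0,10,1],[0,0,0]],[0,[0,10,0],[0,0,0]],[0,[0,8,0],[0,0,0]],[0,[0,6,0],[0,0,0]],[0,[0,6,0],[0,0,0]],[0,[0,6,0],[0,0,0]],[0,[0,6,0],[0,0,0]],[0,[0,6,0],[0,0,0]],[0,[0,6,0],[0,0,0]],[0,[0,5,0],[0,0,0]],[0,[0,0,0],[0,0,0]]])

```text
clock: 4.35
tcp_pos: [0.509, -0.0309, 0.1046]
orientation: [0.869, 3.019, 0.001]
contact_force: [0.1, -0.4, 0.4]
width: 0.01
grip_force: 0.0
```

```bash
python3 - <<'E'
from h import *
show();im=get_image('top');cv2.imwrite('pics/t4.png',cv2.cvtColor(im,cv2.COLOR_RGB2BGR)[150:380,180:440])
E
```

```text
t 4.35 case mm -54.4 -0.1 tip z 79.6 toolx/y yaw [147.87  57.87] tilt [-0.0001  0.0004] F [ 0.09 -0.43  0.37] w 0.01 q [-0.48  0.44  0.57  2.04 -0.35  0.75  1.31]
```

View pics/t4.png

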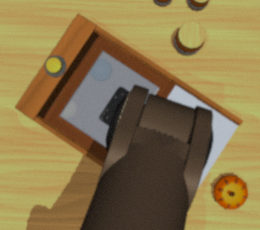

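The crop shows the cover almost shut, with a narrow dark gap left at the end block. I'll creep the rest.

Call:
send_rows(series=[[0,[0,3,0],[0,0,0]],[0,[0,3,0],[0,0,0]],[0,[0,2,0],[0,0,0]],[0,[0,1,0],[0,0,0]],[0,[0,1,0],[0,0,0]]])

```text
clock: 4.9
tcp_pos: [0.5138, -0.0234, 0.1046]
orientation: [-0.871, -3.018, 0.0]
contact_force: [-1.2, -2.2, -0.6]
width: 0.005
grip_force: 0.8
```

```bash
python3 - <<'E'
from h import *
show()
E
```

```text
t 4.9 case mm -45.5 -0.2 tip z 79.6 toolx/y yaw [147.81  57.81] tilt [ 0.0001 -0.0001] F [-1.24 -2.2  -0.64] w 0.005 q [-0.49  0.45  0.57  2.03 -0.35  0.75  1.3 ]
```

Call:
send_rows(series=[[0,[0,1,0],[0,0,0]],[0,[0,1,0],[0,0,0]],[0,[0,1,0],[0,0,0]],[0,[0,0,0],[0,0,0]]])

```text
clock: 5.3
tcp_pos: [0.5155, -0.0207, 0.1046]
orientation: [0.871, 3.018, 0.0]
contact_force: [-0.3, -0.9, -0.1]
width: 0.007
grip_force: 0.4
```

```bash
python3 - <<'E'
from h import *
show()
E
```

```text
t 5.3 case mm -42.2 -0.2 tip z 79.6 toolx/y yaw [147.82  57.82] tilt [-0.0001  0.0002] F [-0.31 -0.92 -0.08] w 0.007 q [-0.5   0.45  0.57  2.03 -0.35  0.75  1.29]
```

Call:
send_rows(series=[[0,[0,1,0],[0,0,0]],[0,[0,1,0],[0,0,0]],[0,[0,1,0],[0,0,0]]])

```text
clock: 5.6
tcp_pos: [0.517, -0.0182, 0.1046]
orientation: [-0.871, -3.018, -0.0]
contact_force: [-0.7, -1.1, -0.1]
width: 0.003
grip_force: 0.8
```

```bash
python3 - <<'E'
from h import *
show()
E
```

```text
t 5.6 case mm -39.4 -0.2 tip z 79.6 toolx/y yaw [147.81  57.81] tilt [0. 0.] F [-0.74 -1.05 -0.08] w 0.003 q [-0.5   0.45  0.57  2.03 -0.35  0.76  1.29]
```

Call:
send_rows(series=[[0,[0,1,0],[0,0,0]],[0,[0,1,0],[0,0,0]],[0,[0,1,0],[0,0,0]]])

```text
clock: 5.9
tcp_pos: [0.5171, -0.018, 0.1046]
orientation: [-0.873, -3.016, 0.004]
contact_force: [-7.3, -10.0, 6.7]
width: 0.005
grip_force: 6.4
```

```bash
python3 - <<'E'
from h import *
show();im=get_image('scene');cv2.imwrite('pics/s5.png',cv2.resize(cv2.cvtColor(im,cv2.COLOR_RGB2BGR)[140:340,220:480],None,fx=3,fy=3))
E
```

```text
t 5.9 case mm -39.1 -0.2 tip z 79.6 toolx/y yaw [147.72  57.72] tilt [ 0.0011 -0.0032] F [ -7.35 -10.01   6.67] w 0.005 q [-0.5   0.46  0.57  2.02 -0.35  0.76  1.29]
```

View pics/s5.png

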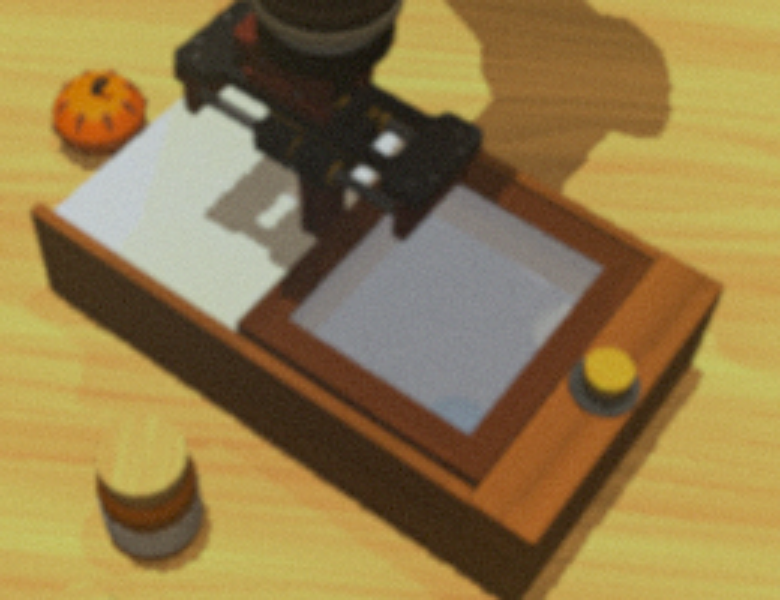

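The force rose to about 14 N, and the picture shows the cover flush against the end block. I'll hold, back off, lift and go over the plunger.

Call:
send_rows(series=[[0,[0,0,0],[0,0,0]],[0,[0,0,0],[0,0,0]],[0,[0,0,0],[0,0,0]],[0,[0,-8,0],[0,0,0]],[0,[0,-8,0],[0,0,0]],[0,[0,0,-30],[0,0,0]],[0,[0,0,-30],[0,0,0]],[0,[0,0,-20],[0,0,0]],[0,[0,30,0],[0,0,0]],[0,[0,30,0],[0,0,0]],[0,[0,30,0],[0,0,0]],[0,[0,30,0],[0,0,0]],[0,[0,30,0],[0,0,0]],[0,[0,30,0],[0,0,0]],[0,[0,30,0],[0,0,0]],[0,[0,10,0],[0,0,0]],[0,[0,0,0],[0,0,0]],[0,[0,0,0],[0,0,0]]])

```text
clock: 7.75
tcp_pos: [0.6268, 0.1552, 0.1845]
orientation: [-0.873, -3.018, 0.001]
contact_force: [0.2, -0.3, -0.8]
width: 0.002
grip_force: 0.0
```

```bash
python3 - <<'E'
from h import *
show();im=get_image('wrist');cv2.imwrite('pics/w6.png',cv2.cvtColor(im,cv2.COLOR_RGB2BGR))
E
```

```text
t 7.75 case mm 165.9 -1.0 tip z 159.5 toolx/y yaw [147.74  57.74] tilt [-0.     -0.0009] F [ 0.17 -0.27 -0.83] w 0.002 q [-0.71  0.55  0.57  1.64 -0.33  1.05  0.97]
```

View pics/w6.png

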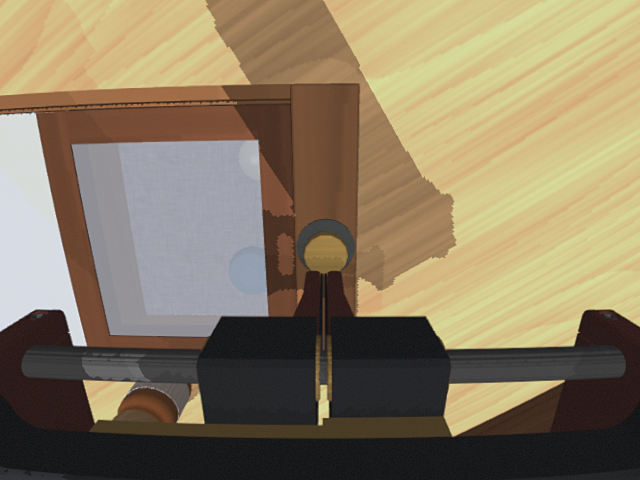

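The plunger sits at (326,252), in line with the fingertips (column 323), and the cover stays flush. Descending to it.

Call:
send_rows(series=[[0,[1,1,15],[0,0,0]],[0,[0,0,15],[0,0,0]],[0,[0,0,12],[0,0,0]],[0,[0,0,4],[0,0,0]],[0,[0,0,3],[0,0,0]],[0,[0,0,3],[0,0,0]],[0,[0,0,2],[0,0,0]],[0,[0,0,0],[0,0,0]]])

```text
clock: 8.6
tcp_pos: [0.6272, 0.1583, 0.1307]
orientation: [0.871, 3.018, 0.0]
contact_force: [0.5, 0.6, -0.6]
width: 0.002
grip_force: 0.0
```

```bash
python3 - <<'E'
from h import *
show()
E
```

```text
t 8.6 case mm 168.7 0.3 tip z 105.7 toolx/y yaw [147.81  57.81] tilt [-0.0005  0.0005] F [ 0.49  0.6  -0.55] w 0.002 q [-0.69  0.61  0.54  1.68 -0.37  0.95  1.  ]
```

Call:
send_rows(series=[[0,[0,0,1],[0,0,0]],[0,[0,0,1],[0,0,0]],[0,[0,0,1],[0,0,0]]])

```text
clock: 8.9
tcp_pos: [0.6274, 0.1583, 0.128]
orientation: [0.871, 3.018, 0.001]
contact_force: [0.0, -0.7, 2.6]
width: 0.006
grip_force: 1.4
```

```bash
python3 - <<'E'
from h import *
show()
E
```

```text
t 8.9 case mm 168.9 0.2 tip z 103.0 toolx/y yaw [147.82  57.82] tilt [-0.0007  0.0008] F [ 0.04 -0.68  2.62] w 0.006 q [-0.69  0.61  0.54  1.69 -0.37  0.95  1.  ]
```

Contact, and the plunger is moving. Pressing on to its stop.

Call:
send_rows(series=[[0,[0,0,1],[0,0,0]],[0,[0,0,1],[0,0,0]],[0,[0,0,1],[0,0,0]],[0,[0,0,0],[0,0,0]]])

```text
clock: 9.3
tcp_pos: [0.6275, 0.1583, 0.1272]
orientation: [0.871, 3.018, 0.003]
contact_force: [-6.7, -1.5, 20.9]
width: 0.005
grip_force: 10.5
```

```bash
python3 - <<'E'
from h import *
show()
E
```

```text
t 9.3 case mm 168.9 0.1 tip z 102.2 toolx/y yaw [147.8  57.8] tilt [-0.0003  0.0022] F [-6.74 -1.46 20.87] w 0.005 q [-0.69  0.61  0.54  1.69 -0.37  0.94  1.  ]
```

The tool is at a hard stop, with the tip at z 102 mm, which is exactly the fully-down height, and 21 N on it. Retracting straight up.

Call:
send_rows(series=[[0,[0,0,0],[0,0,0]],[0,[0,0,-5],[0,0,0]],[0,[0,0,-20],[0,0,0]],[0,[0,0,-30],[0,0,0]],[0,[0,0,-40],[0,0,0]],[0,[0,0,-40],[0,0,0]],[0,[30,30,-10],[0,0,0]],[0,[35,30,0],[0,0,0]],[0,[35,30,0],[0,0,0]],[0,[35,30,0],[0,0,0]],[0,[0,0,0],[0,0,0]],[0,[0,0,0],[0,0,0]],[0,[0,0,0],[0,0,0]]])

```text
clock: 10.6
tcp_pos: [0.5772, 0.3302, 0.2695]
orientation: [0.873, 3.017, -0.001]
contact_force: [0.3, 0.6, 0.3]
width: 0.005
grip_force: 0.0
```

```bash
python3 - <<'E'
from h import *
show();im=get_image('scene');cv2.imwrite('pics/s7.png',cv2.resize(cv2.cvtColor(im,cv2.COLOR_RGB2BGR)[140:340,220:480],None,fx=3,fy=3))
E
```

```text
t 10.6 case mm 287.7 134.0 tip z 244.5 toolx/y yaw [147.72  57.72] tilt [-0.0008 -0.0007] F [0.3  0.63 0.28] w 0.005 q [-0.97  0.51  0.58  1.49 -0.28  1.23  0.65]
```

View pics/s7.png

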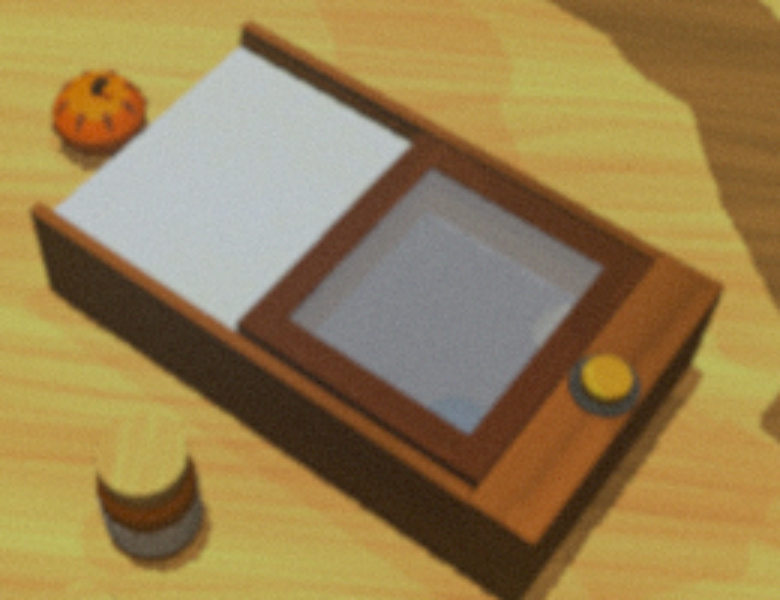

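The cover is shut flush. The plunger at (606,378) is lower than before, when it was at (610,370). The candle and pumpkin haven't moved, and the hand is clear.

```bash
python3 -c "
from station import *
print(job_done())"
```

```text
the job is handed in; nothing more can be done
None
```

I pushed the cover shut to its stop and pressed the plunger fully down. The candle and pumpkin stand where they were and the hand is clear; I handed the job in, and no verdict was returned.

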